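Load a housing through the sprung gate into a test nest

ROBOT

A 6-joint arm with a two-finger parallel gripper is mounted at the origin on the work surface. World frame = base frame: x ahead of the robot, y to its left, z up, the work surface at z = 0. Lengths are in mm, angles in rad, forces in N, time in s.
With the tool pointing down it reaches from about 350 to 775 mm from the base axis. Payload 7.3 kg.
Tool frame: the origin (TCP) lies between the finger pads; the fingertips stand 8 mm ahead of it and the grasp point (between the pads) lies 11 mm behind it; y points along the fingers, z is the direction in which the jaws open and shut, and the axes are right-handed (so a half turn about y gives the same grasp; the last joint's range is limited). The gripper opens to 92 mm and grips with 3 to 60 N. Pads are 19 mm wide; open, the fingers measure 130 mm over their backs; the gripper's body (75 mm by 190 mm) begins 47 mm behind the grasp point.
Start: joints at [-1.476, 0.342, 1.524, -0, 1.275, -0.146], TCP at [125.223, -509.866, 234.741] pointing down, gripper open.
Joint ranges: [-2.53, 2.53], [-0.77, 2.02], [0.04, 2.7], [-1, 4.14], [0.28, 2.66], [-3.11, 3.11]. Speed limits (rad/s): [2.57, 2.57, 3.14, 3.14, 3.14, 3.14].

INTERFACE

Orientations are given as [roll, pitch, yaw] about the fixed x, y, z axes, in that order (R = Rz(yaw) Ry(pitch) Rx(roll)).
In Python, from plant import bot, vision, job gives the robot as it stands. The module is installed in compiled form; this text tells all that it offers.
- The arm moves only by the tool arm_command, never from a script. Its argument "deltas" is a list of rows, each a list of 4 numbers: the shift along the tool's x, y, z in m, then the turn about the tool's y in degrees. In form: [[x, y, z, twist], ...]. A call has 1 to 5 rows; each row shifts and turns the commanded pose from where the row before left it, along the tool's axes as they then stand; what a row does not reach is not made up. A row lasts 1/10 s, in which the tool goes at most 50 mm and 8.59 degrees, less where a joint would pass 70% of its speed; a pose out of reach is approached as far as the arm can. A call is refused whole if a number of a shift passes 0.05 or a number of a turn 8.59, either way. A call with a gripper value outside its range is refused whole. "claw" is the closure in counts, from 0 (fully open) to 255 (shut), set as the call begins (left out, the last holds). The fingers move at their own pace and stop on an object; the grip force is fixed at half the most. Time passes only in rows, so rows that do not move let the fingers close. It gives the time, the measured TCP pose, the force and the opening at its end, in the units of the state.
- bot.get_obs(): the state, without advancing time (a new reading comes with each control period).
- vision.capture(name): name is "scene" or "side" or "wrist"; returns a dict with "img" (400x640x3 uint8, red, green, blue), "camera_matrix" (3x3 intrinsics, pixels), "world_to_cam" (4x4, takes a point from world to camera coordinates); the wrist camera has in their place "mount" (4x4, takes a point from camera to tool coordinates, whose origin is the TCP and whose axes are the tool frame's). Camera axes: x right, y down, z forward; pixel columns grow to the right and rows downward; lengths in mm; the calibration is good to about 2 mm. A picture is of the moment at which its call begins: read the wrist's pose just before it. There is no depth.
- job.close_job(): hands the job in, once; it reports no verdict.
Trained networks look in a picture, given as the dict that the camera call returned (one of the last four; its "shot" number tells which), for a name from the list of things; names that differ only in an ending like _2 or _b are one class to them, and where a whole thing is asked for, a point or a joint stands for the part that bears it (a point fixed in the world has none). Each returns a list of dicts, best first, with "confidence" (0 to 1); they miss things now and then, are a little off and sometimes report something else, mostly with a low value. They report only what shows in the picture. A call takes as long as a camera call. They do not tell look-alikes from the thing itself.
- vision.find_in(picture, name): "xyz" ([x, y, z] in mm, in the coordinates of the camera as it stood for that picture, good to about 4 mm: the middle of the surface that is visible of it).
- vision.regions_of(picture, name): "mask" (400x640 bool, what is visible of it).
The state is a dict: "time": time; "joint_positions": joint angles; "dq": joint speeds; "tau": joint torques, N m; "tool_pos": TCP position; "tcp_rot": TCP orientation; "contact_force": force on the tool from outside, world axes, zero at the start; "moment": the same for the moment, N m; "grip_width": finger opening in mm.
Only numpy, scipy, OpenCV 4.12 (cv2) and the standard library are available. Lean on these libraries where they do the work, as an engineer would, in place of code of your own. Each camera call takes 0.05 s, during which the arm holds its last target. There are 200 camera calls.

TASK

Take the white plastic housing with the tall square neck and bring it down to the apron in front of the test nest, nose towards the gate. With the housing itself push the spring gate open and slide on through under the roof strips until its nose has pushed the plunger all the way in to its stop; press it home there firmly for a moment with about 15 N, and never press the nest with 30 N or more. Then let go so that the housing stays upright in the nest behind the shut gate, and leave the other things on the bench where they are.

Things in the scene. Friction and masses are not known exactly. Their poses are not given: they have to be found in the camera images.
- housing: The part to load: white plastic, 0.11 to 0.21 kg. Lower body 70 long (x -35 to +35) x 34 wide (y) x 24 high; its front 16 mm taper on both flanks to a flat nose 14 wide at x = +35. A tall square neck stands on it. Origin: centre of the underside; x to the nose, z up. It starts upright on the bench, nose away from the robot within about 30 degrees.
- housing_neck (a point): Centre of the top of the housing's square neck, at housing x -12, y 0, z 68 mm. The neck is 30 (x) x 24 (y) and runs from 24 to 68 mm above the underside. Grip it across y (24 mm) with the fingertips 34 mm or more above the housing's underside, so that they pass over the nest's roof strips.
- other: A bystander, leave alone: a similar white housing with a shorter, ROUND neck (30 diameter, total height 46 mm). Origin: centre of its underside. It and the housing to load may be in either of two places.
- station: The test nest, fixed to the bench on an aluminium base plate 295 x 100 x 10 mm. Origin: underside of the plate, on the lane's centre line, at the gate; x points along the lane into the nest, z up. The plate spans x -80 to +215; its smooth top (the lane floor, friction about 0.25) is at z = 10. The nest's walls, gate and plunger must never take more than 30 N from the housing.
- nest_mouth (a point): Point on the lane floor on the centre line at the shut gate (station x 0, y 0, z 10 mm). Before it (station x -80 to 0) is the open, flat apron. Behind it, x -2 to 52, the lane is open above, with walls (top z 36) at y = +-28.
- roof_slot (a point): Where the roofed part begins, on the centre line (station x 52, y 0, z 41 mm). From x 52 to 118 the lane is 40 wide between cheeks and two roof strips (underside z 37, top z 41) leave a 30 mm slot for the neck, so the housing goes in only from the front, past the gate.
- gate (a joint): Angle of the spring gate, rad: 0 shut across the lane, to 1.5 as it swings into the nest. Grey leaf 45 long, 3 thick, z 12 to 33 mm, hinge upright at station x 0, y +26. Spring 0.035 N m shut, 0.14 wide open: pushing through takes about 2 to 5 N, and it presses the housing to -y. It shuts by itself once the housing's rear is past station x = 45 mm.
- plunger (a joint): How far the plunger is in, m: 0 out, 0.012 at its hard stop. Rubber tip 20 diameter, on the centre line at station z 24, facing -x, in a black head block clamped anew each time: the tip at 0 is at station x 114 to 134 (not measured, feel it); starts 0 to 2 mm in. Moves against a steady 5 N drag, stays where left; at the stop the force rises steeply. Fully in puts the housing at x 91 to 111.
- red_bin: Bystander: open red bin 100 x 150 x 60 mm. Origin: centre of its underside.
- clamp: Bystander: green U-shaped plastic fixture 70 x 50 x 42 mm. Origin: centre of its underside.
Things that resemble listed ones, but are neither listed nor needed, are in the scene too. What is shaped like the housing but black or red is not meant.

How it is judged:
By the outcome, as a careful person would: the job done as asked, in the order asked, and still so for the second after the job is handed in, with the robot touching nothing.
It also fails if it takes over 64 s, if anything falls off the work surface, if the arm or the gripper's body presses on something with over 40 N, if the wrist force passes 120 N, or if a joint passes its speed limit or range.

## Working session

There is one attempt and no reset: what is moved stays moved. The work goes in short steps, Python scripts to look and compute and a tool call to move; the robot and the scene stay as the last step left them, time stands still between calls to the robot, and variables do not carry over. Pictures are saved under pics/ and viewed, about 8 in all and at most 12, crops included, and the job is handed in when it is done.

Besides the shell and the picture viewer there is one more tool, called after "Request:" as a command line: name --pt "numbers of a row" for each row, then --argument value for the rest. arm_command: Moves the arm, as the interface text tells. Its arguments: {"type":"object","properties":{"deltas":{"type":"array","items":{"type":"array","items":{"type":"number"}}},"claw":{"type":"number"}},"required":["deltas"]}

```bash
mkdir -p pics; cat > h.py <<'E'
import numpy as np, cv2
from plant import bot, vision, job
from scipy.spatial.transform import Rotation as R
def w2c(p):
    return p["world_to_cam"]
def Twt(o):
    T=np.eye(4);T[:3,:3]=R.from_euler('xyz',o["tcp_rot"]).as_matrix();T[:3,3]=o["tool_pos"];return T
def c2w(p,o=None):
    return np.linalg.inv(p["world_to_cam"]) if "world_to_cam" in p else Twt(o)@p["mount"]
def find(p,name,o=None):
    M=c2w(p,o)
    return [(np.round((M@np.r_[d["xyz"],1])[:3],1),round(d["confidence"],2)) for d in vision.find_in(p,name)]
def pix(p,w,o=None):
    c=(np.linalg.inv(c2w(p,o))@np.r_[w,1])[:3];u=p["camera_matrix"]@c;return u[:2]/u[2]
def ray(p,uv,z,o=None):
    M=c2w(p,o);d=M[:3,:3]@np.linalg.inv(p["camera_matrix"])@np.r_[uv,1];c=M[:3,3]
    return c+d*(z-c[2])/d[2]
def save(p,n): cv2.imwrite("pics/"+n,p["img"][:,:,::-1])
E
python3 - <<'E'
from h import *
o=bot.get_obs();print(o);print(Twt(o).round(2))
for c in ["scene","side"]:
    p=vision.capture(c);save(p,c+"0.png");print(c,c2w(p).round(2).tolist(), p["camera_matrix"].tolist())
    for n in ["housing","housing_neck","other","station","nest_mouth","roof_slot","gate","plunger","red_bin","clamp"]:
        print(n,[(a.tolist(),b) for a,b in find(p,n)])
E
```

```text
{'time': 0.0, 'joint_positions': array([-1.47601892e+00,  3.42704118e-01,  1.52502401e+00, -1.39309696e-05,
        1.27539816e+00, -1.45974768e-01]), 'dq': array([ 5.41604799e-04,  6.11695026e-05, -4.77460816e-04,  2.22092419e-03,
        1.17710413e-04, -3.52674921e-04]), 'tau': array([-1.27979915e-04, -4.31240451e+01, -2.44220620e+01,  7.18770898e-02,
        5.59611549e-02, -1.09562422e-04]), 'tool_pos': array([ 125.169654  , -509.44926435,  234.05217303]), 'tcp_rot': array([-1.57231559e+00,  2.09897969e-04, -2.90083658e+00]), 'contact_force': array([0.82461138, 0.01877585, 0.14272833]), 'moment': array([ 0.05479643, -0.00190113, -0.01304344]), 'grip_width': 92.05971490001053}
[[-9.7000e-01 -0.0000e+00  2.4000e-01  1.2517e+02]
 [-2.4000e-01  0.0000e+00 -9.7000e-01 -5.0945e+02]
 [-0.0000e+00 -1.0000e+00 -0.0000e+00  2.3405e+02]
 [ 0.0000e+00  0.0000e+00  0.0000e+00  1.0000e+00]]
scene [[-0.53, 0.48, -0.7, 1375.38], [0.85, 0.32, -0.42, 495.34], [0.02, -0.82, -0.58, 771.21], [0.0, 0.0, 0.0, 1.0]] [[437.471909198118, 0.0, 319.1383480527976], [0.0, 437.471909198118, 205.90619522091004
[... 558 characters left out ...]
3], 0.93)]
side [[-0.95, -0.19, 0.24, 293.67], [-0.31, 0.57, -0.77, 815.08], [0.01, -0.8, -0.6, 696.0], [0.0, 0.0, 0.0, 1.0]] [[477.07351622132205, 0.0, 317.8596812528848], [0.0, 477.07351622132205, 205.42009281156984], [0.0, 0.0, 1.0]]
housing [([602.5, -261.8, 30.1], 0.78), ([537.2, -358.7, 25.8], 0.71), ([557.3, -161.1, 24.1], 0.68)]
housing_neck [([605.8, -260.3, 33.9], 0.97), ([534.7, -349.1, 23.3], 0.91), ([558.2, -164.1, 21.9], 0.84)]
other [([456.6, -210.3, 27.1], 0.62)]
station [([646.6, 107.6, 31.6], 0.95)]
nest_mouth [([646.1, 108.0, 31.3], 0.94)]
roof_slot [([643.0, 108.5, 30.6], 0.62)]
gate []
plunger []
red_bin [([436.3, 323.0, 19.4], 0.69)]
clamp [([646.5, 336.9, 21.0], 0.98)]
```

View pics/scene0.png

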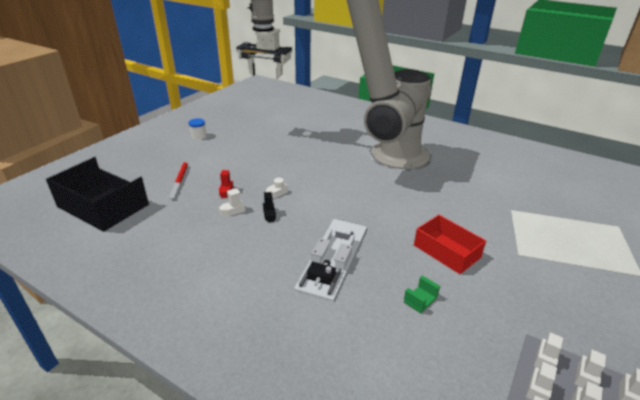

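View pics/side0.png

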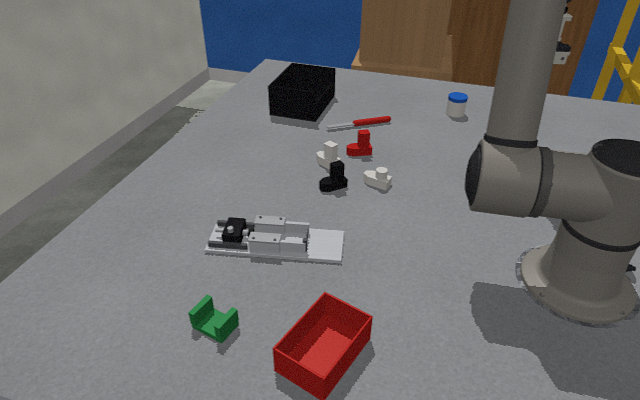

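Request:
arm_command --pt "-0.046 0 -0.012 0" --pt "-0.046 0 -0.012 0" --pt "-0.046 0 -0.012 0" --pt "-0.046 0 -0.012 0" --pt "-0.046 0 -0.012 0"

```text
time: 1.6
tool_pos: [335.8, -395.7, 234.9]
tcp_rot: [-1.57, 0.0, -2.901]
contact_force: [0.5, -0.7, 0.4]
grip_width: 91.6
```

Request:
arm_command --pt "-0.046 0 -0.012 0" --pt "-0.046 0 -0.012 0" --pt "-0.046 0 -0.012 0" --pt "-0.046 0 -0.012 0" --pt "0 0 0 0"

```text
time: 2.1
tool_pos: [505.7, -302.8, 234.2]
tcp_rot: [-1.571, 0.002, -2.895]
contact_force: [-0.8, 0.1, 0.3]
grip_width: 91.7
```

```bash
python3 - <<'E'
from h import *
o=bot.get_obs();print(o["time"],Twt(o).round(3),o["joint_positions"])
p=vision.capture("wrist");save(p,"w1.png");print(p["mount"].round(2).tolist())
for n in ["housing","housing_neck","other"]:
        print(n,[(a.tolist(),b,pix(p,a,o).round()) for a,b in find(p,n,o)])
E
```

```text
2.1 [[-9.70000e-01  2.00000e-03  2.44000e-01  5.05715e+02]
 [-2.44000e-01  1.00000e-03 -9.70000e-01 -3.02794e+02]
 [-2.00000e-03 -1.00000e+00 -1.00000e-03  2.34247e+02]
 [ 0.00000e+00  0.00000e+00  0.00000e+00  1.00000e+00]] [-0.6704208   0.46106432  1.34000856  0.00182633  1.33982988  0.65352589]
[[-0.0, 0.96, 0.29, -77.0], [0.0, -0.29, 0.96, -150.01], [1.0, 0.0, -0.0, -0.13], [0.0, 0.0, 0.0, 1.0]]
housing [([565.0, -183.2, 27.6], 0.93, array([225.,  92.])), ([541.7, -362.4, 20.0], 0.82, array([386., 156.])), ([573.6, 33.0, 21.9], 0.67, array([ 9., 26.])), ([606.1, -276.4, 21.3], 0.6, array([324.,  74.]))]
housing_neck [([605.9, -274.4, 23.2], 0.73, array([322.,  74.])), ([541.5, -358.2, 26.9], 0.64, array([384., 156.])), ([559.1, -183.7, 25.3], 0.61, array([225.,  98.]))]
other [([459.2, -226.8, 25.1], 0.82, array([249., 199.]))]
```

View pics/w1.png

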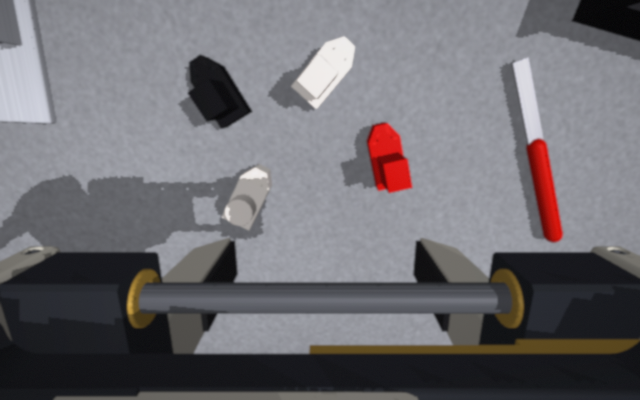

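```bash
cat >> h.py <<'E'
from scipy.optimize import minimize
B=np.array([[x,y,z] for z in(0,24) for x,y in((-35,17),(-35,-17),(19,17),(19,-17),(35,7),(35,-7))],float)
N=np.array([[x,y,z] for z in(24,68) for x in(-27,3) for y in(-12,12)],float)
def render(p,o,q,z0=0,parts=(B,N),tilt=None):
    c,s=np.cos(q[2]),np.sin(q[2]);Rz=np.array([[c,-s,0],[s,c,0],[0,0,1]])
    im=np.zeros((1600,2560),np.uint8)
    M=np.linalg.inv(c2w(p,o))
    for P in parts:
        w=P@Rz.T+[q[0],q[1],z0];cc=w@M[:3,:3].T+M[:3,3];u=cc@p["camera_matrix"].T;u=u[:,:2]/u[:,2:]
        cv2.fillConvexPoly(im,cv2.convexHull(((u*4+1.5)).round().astype(np.int32)),255)
    return cv2.resize(im,(640,400),interpolation=cv2.INTER_AREA)/255.
def fit(p,o,mask,q0,z0=0):
    m=mask.astype(float)
    f=lambda q:1-np.minimum(render(p,o,q,z0),m).sum()/np.maximum(render(p,o,q,z0),m).sum()
    best=None
    for dy in (-.25,0,.25):
        r=minimize(f,[q0[0],q0[1],q0[2]+dy],method='Nelder-Mead',options=dict(initial_simplex=np.array([q0]*4)+[0,0,dy]+np.array([[0,0,0],[8,0,0],[0,8,0],[0,0,.15]]),maxiter=150))
        if best is None or r.fun<best.fun:best=r
    return best.x.round(3),round(1-best.fun,3)
def colmask(p,near,thr=125):
    g=p["img"].astype(int);m=((g.min(2)>thr)&(g.max(2)-g.min(2)<40)).astype(np.uint8)
    n,l,st,ce=cv2.connectedComponentsWithStats(m)
    return l==1+np.argmin(np.hypot(*(ce[1:]-near).T)+1e3*(st[1:,4]<150))
E
python3 - <<'E'
from h import *
o=bot.get_obs();p=vision.capture("wrist")
for d in vision.regions_of(p,"housing"):
    ys,xs=np.nonzero(d["mask"]);print(round(d["confidence"],2),xs.mean(),ys.mean(),len(xs))
    if abs(xs.mean()-328)<25: print(fit(p,o,d["mask"],[606,-270,-.4]))
print(p["img"][10:60:12,300:420:20].min(2))
E
```

```text
0.86 321.9235269536147 64.58086084412871 2393
(array([ 6.09948e+02, -2.77322e+02, -4.71000e-01]), np.float64(0.973))
0.73 385.6362068965517 152.69094827586207 2320
0.72 212.72982334603395 86.92864565292692 2887
[[146 146 148 145 143 141]
 [143 143 145 149 139 143]
 [143 151 233 151 145 145]
 [151 233 234 147 146 144]
 [100 233 234 154 147 152]]
```

Request:
arm_command --pt "-0.033 0.017 -0.0025 0" --pt "-0.033 0.017 -0.0025 0" --pt "-0.033 0.017 -0.0025 0" --pt "0 0 0 8.2" --pt "0 0 0 8.2" --claw 116

```text
time: 2.9
tool_pos: [595.5, -275.8, 182.5]
tcp_rot: [-1.572, -0.002, 3.09]
contact_force: [-0.4, -1.3, 0.5]
grip_width: 56.3
```

Request:
arm_command --pt "0 0 0 8.2" --pt "0 0 0 8.2" --pt "0 0 0 8.2" --pt "0 0 0 0" --pt "0 0 0 0"

```text
time: 3.4
tool_pos: [595.3, -276.2, 183.9]
tcp_rot: [-1.571, 0.0, 2.669]
contact_force: [-0.5, -0.1, -0.3]
grip_width: 50.2
```

```bash
cat > m.py <<'E'
from h import *
import sys
o=bot.get_obs();p=vision.capture("wrist");T=Twt(o);print(o["time"],T[:3,3],o["joint_positions"],o["grip_width"])
save(p,sys.argv[1])
for d in vision.regions_of(p,"housing"):
    q,s=fit(p,o,d["mask"],[608,-275,-.47]);print(round(d["confidence"],2),d["mask"].sum(),q,s)
    if s>.8:
        R_=R.from_euler('z',q[2]).as_matrix();n=R_@[-12,0,0]+[q[0],q[1],46]
        print("goal",n,"tool delta mm",(T[:3,:3].T@(n-T[:3,3])).round(1),"twist",-np.degrees(q[2]-np.arctan2(-T[1,0],-T[0,0])).round(2))
        break
E
python3 m.py w2.png
```

```text
3.4 [ 595.30121566 -276.19624458  183.91653114] [-5.51031014e-01  6.23951810e-01  1.19895954e+00 -1.18822427e-04
  1.31852390e+00  1.49215579e+00] 50.23746603209844
0.8 2977 [ 608.   -275.     -0.72] 0.0
0.7 2616 [ 6.10889e+02 -2.77755e+02 -4.72000e-01] 0.946
goal [ 600.2010712  -272.29897782   46.        ] tool delta mm [ -2.6 137.9  -5.7] twist -0.02
```

View pics/w2.png

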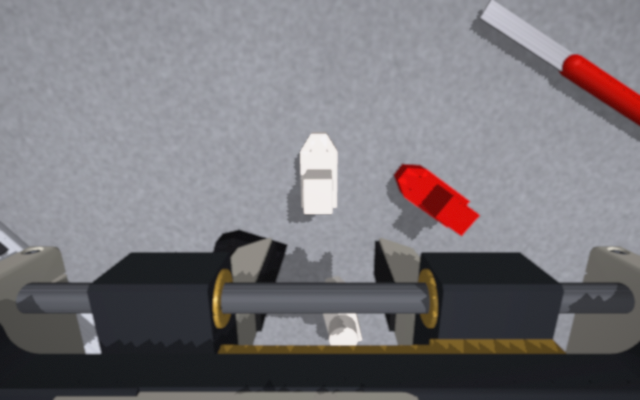

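Request:
arm_command --pt "-0.0013 0.03 -0.003 0" --pt "-0.0013 0.03 -0.0027 0" --pt "0 0.03 0 0" --pt "0 0.03 0 0" --pt "0 0.018 0 0"

```text
time: 4.0
tool_pos: [599.6, -271.0, 43.1]
tcp_rot: [-1.571, -0.003, 2.669]
contact_force: [-0.2, -0.7, -0.7]
grip_width: 50.0
```

Request:
arm_command --pt "0 0 0 0"

```text
time: 4.1
tool_pos: [598.9, -270.6, 42.6]
tcp_rot: [-1.571, -0.006, 2.668]
contact_force: [0.1, 0.1, 0.2]
grip_width: 50.3
```

Request:
arm_command --pt "0 0 0 0" --pt "0 0 0 0" --pt "0 0 0 0" --pt "0 0 0 0" --pt "0 0 0 0" --claw 255

```text
time: 4.6
tool_pos: [601.3, -271.9, 46.9]
tcp_rot: [-1.571, 0.002, 2.667]
contact_force: [-1.5, 0.2, 4.7]
grip_width: 24.1
```

```bash
python3 - <<'E'
from h import *
o=bot.get_obs();print(o["time"],Twt(o).round(4),o["grip_width"],o["contact_force"])
E
```

```text
4.6 [[-8.894000e-01  1.700000e-03 -4.570000e-01  6.013021e+02]
 [ 4.570000e-01 -1.200000e-03 -8.894000e-01 -2.718645e+02]
 [-2.000000e-03 -1.000000e+00  3.000000e-04  4.694340e+01]
 [ 0.000000e+00  0.000000e+00  0.000000e+00  1.000000e+00]] 24.0725381441206 [-1.49047185  0.21087862  4.69327426]
```

Request:
arm_command --pt "0 -0.03 0 0" --pt "0 -0.045 0 0" --pt "0 -0.045 0 0" --pt "0 0 0 0"

```text
time: 5.0
tool_pos: [603.8, -273.2, 173.4]
tcp_rot: [-1.57, 0.013, 2.667]
contact_force: [0.9, -0.0, -0.3]
grip_width: 23.8
```

```bash
python3 - <<'E'
from h import *
o=bot.get_obs();print(Twt(o)[:3,3],o["grip_width"],o["contact_force"])
P={}
for c in ["scene","side"]:
    p=vision.capture(c)
    for d in vision.regions_of(p,"station")[:1]:
        m=d["mask"].astype(np.uint8);cn=max(cv2.findContours(m,0,2)[0],key=cv2.contourArea)
        h=cv2.convexHull(cn);a=cv2.approxPolyDP(h,5,True)[:,0];print(c,d["confidence"],[(x.tolist(),ray(p,x,10)[:2].round(0).tolist()) for x in a])
    print("gate",find(p,"gate"),find(p,"plunger"))
p=vision.capture("scene");cv2.imwrite("pics/sc1.png",cv2.resize(p["img"][205:310,270:400,::-1],None,fx=6,fy=5.7,interpolation=cv2.INTER_CUBIC))
E
```

```text
[ 603.78240864 -273.15426971  173.42201766] 23.796555250850336 [ 0.93053209 -0.0310486  -0.31796367]
scene 0.73 [([353, 232], [513.0, 82.0]), ([351, 255], [600.0, 123.0]), ([332, 291], [736.0, 146.0]), ([299, 286], [765.0, 72.0]), ([319, 238], [586.0, 17.0]), ([330, 228], [532.0, 19.0])]
gate [] []
side 0.79 [([308, 224], [571.0, 8.0]), ([303, 252], [550.0, 101.0]), ([209, 245], [751.0, 144.0]), ([218, 222], [770.0, 66.0]), ([276, 216], [652.0, 3.0])]
gate [] [(array([678.5,  97.4,  27.9]), 0.37)]
```

View pics/sc1.png

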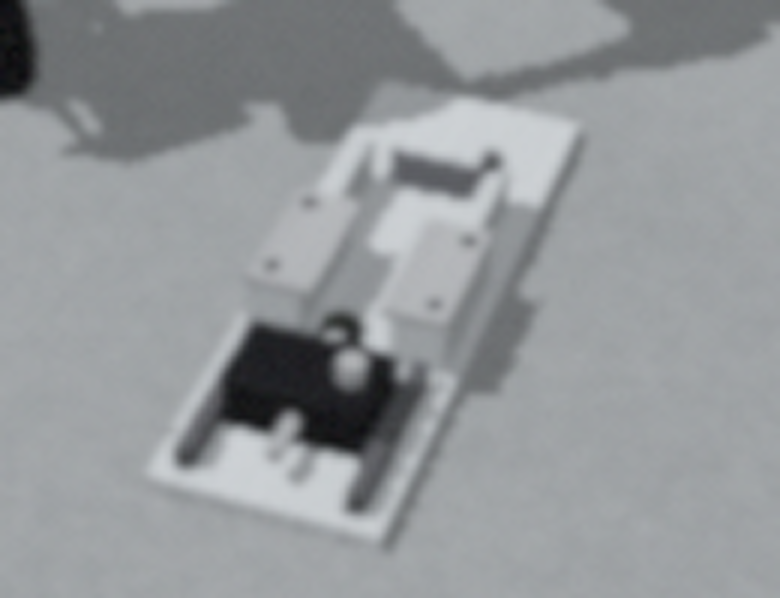

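```bash
python3 - <<'E'
from h import *
p=vision.capture("scene")
pts=[(367,226.2),(334.2,219.9),(295,287.8),(334,299.5)]
w=np.array([ray(p,u,10)[:2] for u in pts]);print(w.round(1))
for i in range(4):print(np.hypot(*(w[i]-w[i-1])).round(1),end=' ')
L=np.array([[-80,50],[-80,-50],[215,-50],[215,50]],float)
f=lambda q:((L@np.array([[np.cos(q[2]),np.sin(q[2])],[-np.sin(q[2]),np.cos(q[2])]])+q[:2]-w)**2).sum()
r=minimize(f,[600,80,.2],method='Nelder-Mead');print(r.x,r.fun)
E
```

```text
[[467.7 103. ]
 [493.1  10.2]
 [774.9  67.2]
 [756.5 164. ]]
295.2 96.2 287.5 98.5 [5.56964491e+02 7.22973186e+01 2.06167979e-01] 41.59704924828182
```

Request:
arm_command --pt "0 -0.012 0 -7.8" --pt "0 -0.012 0 -7.8" --pt "0 -0.012 0 -7.8" --pt "0 -0.012 0 -7.8" --pt "0 -0.012 0 -7.8"

```text
time: 6.0
tool_pos: [600.7, -271.4, 225.8]
tcp_rot: [-1.571, -0.0, -2.93]
contact_force: [-0.0, -0.6, -2.3]
grip_width: 23.8
```

Request:
arm_command --pt "-0.0083 0 -0.0386 0" --pt "-0.0083 0 -0.0386 0" --pt "-0.0083 0 -0.0386 0" --pt "-0.0083 0 -0.0386 0" --pt "-0.0083 0 -0.0386 0"

```text
time: 6.5
tool_pos: [601.7, -72.6, 225.5]
tcp_rot: [-1.571, -0.0, -2.936]
contact_force: [0.3, -0.3, -1.5]
grip_width: 23.6
```

Request:
arm_command --pt "-0.0083 0 -0.0386 0" --pt "-0.0083 0 -0.0386 0" --pt "-0.0083 0 -0.0386 0" --pt "-0.0083 0 -0.0386 0" --pt "0 0 0 0"

```text
time: 7.0
tool_pos: [602.3, 88.8, 225.4]
tcp_rot: [-1.573, -0.0, -2.93]
contact_force: [0.5, -0.1, -1.7]
grip_width: 23.9
```

Request:
arm_command --pt "0 0 0 0" --pt "0 0 0 0"

```text
time: 7.2
tool_pos: [602.9, 82.9, 225.5]
tcp_rot: [-1.57, -0.0, -2.936]
contact_force: [-1.0, -1.4, -1.5]
grip_width: 23.8
```

```bash
python3 - <<'E'
from h import *
import pickle
o=bot.get_obs();p=vision.capture("wrist");T=Twt(o);print(o["time"],T.round(3),o["joint_positions"],o["grip_width"])
print(p["camera_matrix"].tolist());save(p,"w3.png");pickle.dump((p,o),open("w3.pkl","wb"))
for n in ["station","gate","plunger","roof_slot","nest_mouth"]:print(n,find(p,n,o))
E
```

```text
7.2 [[-9.79000e-01 -0.00000e+00  2.04000e-01  6.02935e+02]
 [-2.04000e-01 -1.00000e-03 -9.79000e-01  8.29380e+01]
 [ 0.00000e+00 -1.00000e+00  1.00000e-03  2.25484e+02]
 [ 0.00000e+00  0.00000e+00  0.00000e+00  1.00000e+00]] [ 1.11374751e-02  5.04025574e-01  1.29335100e+00 -6.01786758e-04
  1.34454531e+00  1.37680073e+00] 23.83096377021886
[[335.6648525420752, 0.0, 325.000098022573], [0.0, 335.6648525420752, 201.35481845387002], [0.0, 0.0, 1.0]]
station [(array([688.8,  94.1,  39.4]), 0.63), (array([620.6,  90.6, 206.2]), 0.26)]
gate []
plunger [(array([678. ,  91.6,  28.6]), 0.65), (array([615.7,  88.1, 202. ]), 0.3)]
roof_slot [(array([685.9,  93.3,  39.8]), 0.71)]
nest_mouth [(array([685.9,  91.8,  42. ]), 0.67)]
```

View pics/w3.png

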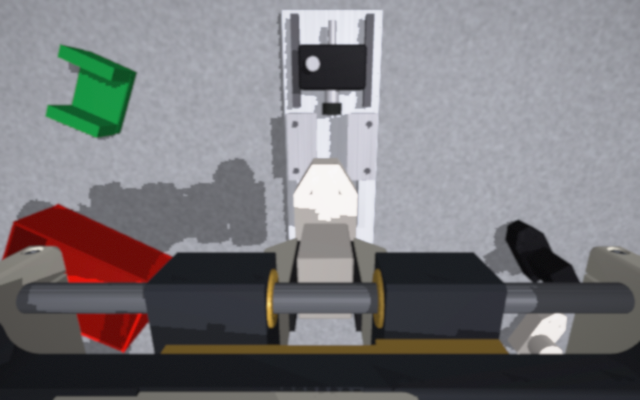

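```bash
python3 - <<'E'
from h import *
import pickle
p,o=pickle.load(open("w3.pkl","rb"));g=p["img"].min(2).astype(float)
def edge(prof,thr=175): # first crossing subpixel
    i=np.nonzero(prof>thr)[0]
    if len(i)==0 or i[0]==0:return np.nan
    k=i[0];return k-1+(thr-prof[k-1])/(prof[k]-prof[k-1])
Lp,Rp=[],[]
for r in range(16,236,4):
    a=edge(g[r,262:310]);b=edge(g[r,410:350:-1])
    Lp.append((262+a,r));Rp.append((410-b,r))
W=[]
for P in (Lp,Rp):
    w=np.array([ray(p,u,10,o)[:2] for u in P if not np.isnan(u[0])])
    for _ in range(4):
        c=np.median(w,0);vx,vy,x0,y0=cv2.fitLine(w.astype(np.float32),cv2.DIST_HUBER,0,.01,.01).ravel()
        res=(w-[x0,y0])@[-vy,vx];k=abs(res)<max(1,1.5*np.median(abs(res)));w=w[k]
    if vx<0:vx,vy=-vx,-vy
    print("yaw",np.arctan2(vy,vx).round(4),"pt",x0,y0,len(w),"res",res.std().round(2));W.append((np.arctan2(vy,vx),np.array([x0,y0])))
top=np.array([ray(p,(c,edge(g[0:30,c])),10,o)[:2] for c in range(292,374,4)])
yaw=np.mean([W[0][0],W[1][0]]);ex=np.array([np.cos(yaw),np.sin(yaw)]);ey=np.array([-ex[1],ex[0]])
print("width",(W[0][1]-W[1][1])@ey)
yc=(W[0][1]+W[1][1])@ey/2;xf=np.median(top@ex);print("top",np.std(top@ex),"slope",np.polyfit(top@ey,top@ex,1)[0])
org=ex*(xf-215)+ey*yc;print("origin",org,"yaw",yaw)
def st(x,y,z):return np.r_[org+ex*x+ey*y,z]
for n,q in dict(roofL=(52,20,41),roofR=(52,-20,41),roofendR=(118,-20,41)).items():print(n,pix(p,st(*q),o).round(1))
T=Twt(o);print("tool in station",(T[:2,3]-org)@ex,(T[:2,3]-org)@ey,"dyaw",np.degrees(yaw-np.arctan2(-T[1,0],-T[0,0])))
for x,y,z in((35,7,24),(35,-7,24),(19,17,24),(19,-17,24)):
    w=(T@np.r_[-(x+12),46-z,-0+ (-y),1])[:3];print("held",(x,y,z),pix(p,w,o).round(1))
# plunger tip edge candidate: column profile below black tip
print(g[96:124,328:338:3].T.round())
E
```

```text
yaw 0.2206 pt 659.3093 137.47604 40 res 0.4
yaw 0.21 pt 664.06946 37.496716 53 res 0.35
width 98.68748
top 0.24603642374850898 slope 0.009379133676980976
origin [553.86116803  63.90197259] yaw 0.21533105
roofL [313.4 180.2]
roofR [352.6 179.8]
roofendR [353.6 113. ]
tool in station 52.007655140534986 8.111156271792737 dyaw 0.5765673598475426
held (35, 7, 24) [311.8 162. ]
held (35, -7, 24) [338.9 162. ]
held (19, 17, 24) [293.2 191.9]
held (19, -17, 24) [357.3 192. ]
[[163. 164. 163. 163. 161. 149. 119.  75.  43.  37.  37.  36.  38.  38.
   37.  37.  38.  46.  71. 111. 149. 182. 211. 218. 211. 216. 224. 228.]
 [204. 205. 205. 204. 201. 186. 147.  92.  51.  41.  40.  40.  41.  41.
   41.  41.  43.  49.  83. 135. 177. 183. 167. 156. 155. 159. 165. 169.]
 [220. 219. 220. 219. 217. 200. 159.  99.  53.  42.  41.  40.  41.  41.
   41.  41.  42.  50.  78. 123. 157. 165. 160. 156. 155. 156. 156. 155.]
 [176. 177. 176. 176. 174. 161. 129.  82.  48.  41.  40.  39.  39.  39.
   39.  39.  42.  58. 105. 160. 187. 175. 159. 155. 156. 156. 156. 156.]]
```

Request:
arm_command --pt "0.036 0.01 0.0027 0" --pt "0.036 0.01 0.0027 0" --pt "0.0357 0.01 0.0027 -0.24" --pt "0 0.045 0 0" --pt "0 0.045 0 0"

```text
time: 8.0
tool_pos: [499.6, 53.3, 106.4]
tcp_rot: [-1.569, 0.005, -2.933]
contact_force: [-0.5, -0.3, -2.4]
grip_width: 24.0
```

Request:
arm_command --pt "0 0.02 0 0" --pt "0 0 0 0" --pt "0 0 0 0" --pt "0 0 0 0"

```text
time: 8.4
tool_pos: [500.4, 53.8, 87.3]
tcp_rot: [-1.57, 0.003, -2.932]
contact_force: [-0.3, 0.3, -0.9]
grip_width: 23.8
```

```bash
cat >> h.py <<'E'
org=np.array([554.0,64.6]);yaw=.2095;ex=np.array([np.cos(yaw),np.sin(yaw)]);ey=np.array([-ex[1],ex[0]])
def rep(o):
    T=Twt(o);d=T[:2,3]-org;F=o["contact_force"]
    print("t",round(o["time"],2),"housing st x %.1f y %.1f under-floor %.1f"%(d@ex+12,d@ey,T[2,3]-56),"dyaw deg",np.degrees(yaw-np.arctan2(-T[1,0],-T[0,0])).round(2),"F st",(F[:2]@ex).round(1),(F[:2]@ey).round(1),F[2].round(1),"grip",o["grip_width"].round(1))
E
python3 - <<'E'
from h import *
import pickle
o=bot.get_obs();rep(o);p=vision.capture("wrist");pickle.dump((p,o),open("w4.pkl","wb"))
im=p["img"][:,:,::-1].copy()
def st(x,y,z):return np.r_[org+ex*x+ey*y,z]
for q in((-80,50,10),(-80,-50,10),(52,50,10),(52,-50,10),(52,28,36),(52,-28,36),(0,-50,10),(0,50,10),(52,15,41),(52,-15,41),(0,28,36),(0,-28,36)):
    u=pix(p,st(*q),o);print(q,u.round());cv2.circle(im,tuple(u.round().astype(int)),2,(0,0,255),-1)
cv2.imwrite("pics/w4.png",cv2.resize(im[0:260,160:490],None,fx=2.3,fy=2.3))
E
```

```text
Traceback (most recent call last):
  File "h.py", line 45, in rep
    print("t",round(o["time"],2),"housing st x %.1f y %.1f under-floor %.1f"%(d@ex+12,d@ey,T[2,3]-56),"dyaw deg",np.degrees(yaw-np.arctan2(-T[1,0],-T[0,0])).round(2),"F st",(F[:2]@ex).round(1),(F[:2]@ey).round(1),F[2].round(1),"grip",o["grip_width"].round(1))
                                                                                                                                                                                                                                          ^^^^^^^^^^^^^^^^^^^^^
AttributeError: 'float' object has no attribute 'round'
```

```bash
sed -i 's/o\["grip_width"\].round(1)/round(o["grip_width"],1)/' h.py
python3 - <<'E'
from h import *
import pickle
o=bot.get_obs();rep(o);p=vision.capture("wrist");pickle.dump((p,o),open("w4.pkl","wb"))
im=p["img"][:,:,::-1].copy()
def st(x,y,z):return np.r_[org+ex*x+ey*y,z]
for q in((-80,50,10),(-80,-50,10),(52,50,10),(52,-50,10),(52,28,36),(52,-28,36),(0,-50,10),(0,50,10),(52,15,41),(52,-15,41),(0,28,36),(0,-28,36)):
    u=pix(p,st(*q),o);cv2.circle(im,tuple(u.round().astype(int)),1,(0,0,255),-1)
cv2.imwrite("pics/w4.png",cv2.resize(im[0:260,160:490],None,fx=2.3,fy=2.3))
E
```

```text
t 8.4 housing st x -42.6 y 0.5 under-floor 31.3 dyaw deg -0.02 F st -0.2 0.4 -0.9 grip 23.8
```

View pics/w4.png

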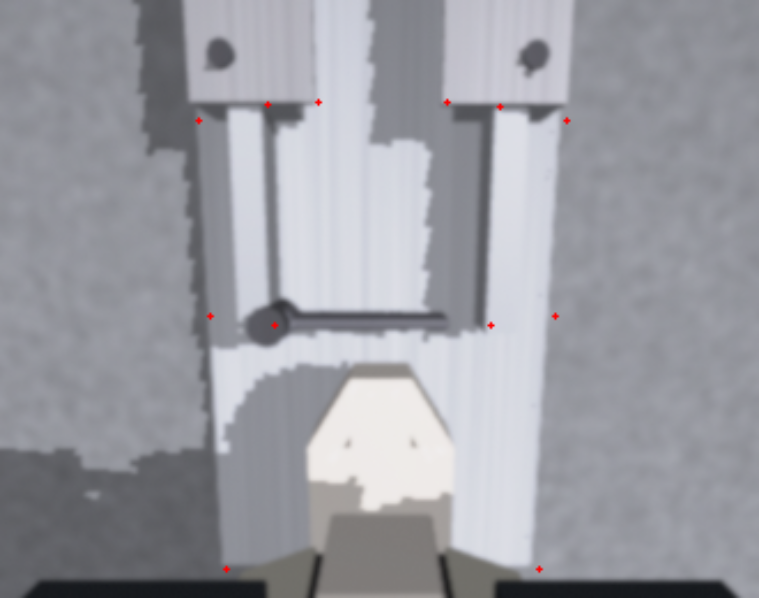

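Request:
arm_command --pt "0.001 0.012 -0.0006 0" --pt "0 0.012 0 0" --pt "0 0.004 0 0" --pt "0 0 0 0" --pt "0 0 0 0"

```text
time: 8.95
tool_pos: [498.3, 54.3, 57.9]
tcp_rot: [-1.571, 0.0, -2.931]
contact_force: [0.1, -0.3, -1.6]
grip_width: 23.7
```

Request:
arm_command --pt "0 0.001 0 0" --pt "0 0 0 0"

```text
time: 9.15
tool_pos: [498.2, 54.3, 56.9]
tcp_rot: [-1.571, 0.001, -2.932]
contact_force: [-0.4, -0.2, -1.2]
grip_width: 23.9
```

Request:
arm_command --pt "0 0.001 0 0" --pt "0 0 0 0"

```text
time: 9.35
tool_pos: [498.3, 54.2, 56.8]
tcp_rot: [-1.57, 0.001, -2.931]
contact_force: [-3.4, -0.2, 8.7]
grip_width: 23.8
```

Request:
arm_command --pt "0 -0.0006 0 0" --pt "-0.005 0 0 0" --pt "-0.005 0 0 0" --pt "-0.005 0 0 0" --pt "-0.005 0 0 0"

```text
time: 9.85
tool_pos: [516.4, 58.4, 56.9]
tcp_rot: [-1.571, -0.003, -2.931]
contact_force: [-11.1, -1.7, 14.1]
grip_width: 23.8
```

Request:
arm_command --pt "-0.005 0 0 0" --pt "-0.005 0 0 0" --pt "-0.005 0 0 0" --pt "-0.005 0 0 0" --pt "-0.005 0 0 0"

```text
time: 10.35
tool_pos: [540.6, 62.8, 57.0]
tcp_rot: [-1.57, -0.004, -2.931]
contact_force: [-10.3, -7.1, 14.7]
grip_width: 23.9
```

```bash
python3 -c "
from h import *
rep(bot.get_obs())"
```

```text
t 10.35 housing st x -1.5 y 1.0 under-floor 1.0 dyaw deg -0.07 F st -11.5 -4.8 14.7 grip 23.9
```

Request:
arm_command --pt "0 -0.001 0 0" --pt "0 0 0 0"

```text
time: 10.55
tool_pos: [541.3, 62.8, 57.0]
tcp_rot: [-1.57, -0.003, -2.931]
contact_force: [-4.1, -5.6, 2.2]
grip_width: 23.9
```

```bash
python3 -c "
from h import *
rep(bot.get_obs())"
```

```text
t 10.55 housing st x -0.8 y 0.8 under-floor 1.0 dyaw deg -0.05 F st -5.1 -4.7 2.2 grip 23.9
```

Request:
arm_command --pt "-0.005 0 0 0" --pt "-0.005 0 0 0" --pt "-0.005 0 0 0" --pt "-0.005 0 0 0" --pt "-0.005 0 0 0"

```text
time: 11.05
tool_pos: [566.2, 68.3, 57.0]
tcp_rot: [-1.57, -0.002, -2.931]
contact_force: [-3.1, -3.6, 1.5]
grip_width: 23.9
```

Request:
arm_command --pt "-0.005 0 0 0" --pt "-0.005 0 0 0" --pt "-0.005 0 0 0" --pt "-0.005 0 0 0"

```text
time: 11.45
tool_pos: [586.4, 73.1, 57.1]
tcp_rot: [-1.571, -0.0, -2.931]
contact_force: [-1.1, -2.2, -1.5]
grip_width: 23.7
```

```bash
python3 -c "
from h import *
rep(bot.get_obs())"
```

```text
t 11.45 housing st x 45.5 y 1.6 under-floor 1.1 dyaw deg -0.04 F st -1.5 -1.9 -1.5 grip 23.7
```

Request:
arm_command --pt "-0.005 0 0 0" --pt "-0.005 0 0 0" --pt "-0.005 0 0 0" --pt "-0.005 0 0 0" --pt "-0.005 0 0 0"

```text
time: 11.95
tool_pos: [610.9, 78.3, 57.3]
tcp_rot: [-1.571, -0.0, -2.931]
contact_force: [-1.2, -2.7, -1.1]
grip_width: 24.0
```

Request:
arm_command --pt "-0.003 0 0 0" --pt "-0.003 0 0 0"

```text
time: 12.15
tool_pos: [616.6, 79.6, 57.2]
tcp_rot: [-1.571, -0.0, -2.931]
contact_force: [-1.2, -3.3, -1.0]
grip_width: 24.3
```

Request:
arm_command --pt "-0.002 0 0 0" --pt "-0.002 0 0 0"

```text
time: 12.35
tool_pos: [620.4, 80.3, 57.3]
tcp_rot: [-1.571, -0.0, -2.931]
contact_force: [-0.2, -2.7, -1.2]
grip_width: 23.7
```

Request:
arm_command --pt "-0.002 0 0 0" --pt "-0.002 0 0 0"

```text
time: 12.55
tool_pos: [623.4, 81.5, 57.3]
tcp_rot: [-1.572, -0.002, -2.932]
contact_force: [-4.0, -1.6, 0.9]
grip_width: 23.8
```

```bash
python3 -c "
from h import *
rep(bot.get_obs())"
```

```text
t 12.55 housing st x 83.4 y 2.1 under-floor 1.3 dyaw deg -0.03 F st -4.2 -0.8 0.9 grip 23.8
```

Request:
arm_command --pt "-0.002 0 0 0" --pt "-0.002 0 0 0"

```text
time: 12.75
tool_pos: [627.1, 82.3, 57.2]
tcp_rot: [-1.571, -0.003, -2.932]
contact_force: [-4.5, -0.6, 1.6]
grip_width: 24.1
```

Request:
arm_command --pt "-0.002 0 0 0" --pt "-0.002 0 0 0"

```text
time: 12.95
tool_pos: [631.0, 83.1, 57.2]
tcp_rot: [-1.571, -0.002, -2.932]
contact_force: [-5.7, -1.5, 0.7]
grip_width: 23.4
```

Request:
arm_command --pt "-0.001 0 0 0" --pt "0 0 0 0"

```text
time: 13.15
tool_pos: [632.2, 83.3, 57.2]
tcp_rot: [-1.571, -0.002, -2.932]
contact_force: [-4.7, -2.3, 1.4]
grip_width: 24.0
```

```bash
python3 -c "
from h import *
rep(bot.get_obs())"
```

```text
t 13.15 housing st x 92.4 y 2.1 under-floor 1.2 dyaw deg -0.03 F st -5.1 -1.3 1.4 grip 24.0
```

Request:
arm_command --pt "-0.0005 0 0 0" --pt "-0.0005 0 0 0"

```text
time: 13.35
tool_pos: [633.2, 83.5, 57.2]
tcp_rot: [-1.571, -0.002, -2.931]
contact_force: [-4.8, -1.4, 1.5]
grip_width: 23.9
```

Request:
arm_command --pt "-0.0005 0 0 0" --pt "-0.0003 0 0 0"

```text
time: 13.55
tool_pos: [634.0, 83.7, 57.2]
tcp_rot: [-1.571, -0.002, -2.931]
contact_force: [-5.2, -1.4, 1.8]
grip_width: 23.7
```

Request:
arm_command --pt "-0.0005 0 0 0" --pt "-0.0003 0 0 0"

```text
time: 13.75
tool_pos: [634.2, 83.7, 57.2]
tcp_rot: [-1.571, -0.003, -2.931]
contact_force: [-8.3, -1.3, 4.1]
grip_width: 23.7
```

Request:
arm_command --pt "-0.0004 0 0 0" --pt "0 0 0 0"

```text
time: 13.95
tool_pos: [634.2, 83.8, 57.2]
tcp_rot: [-1.572, -0.004, -2.931]
contact_force: [-9.0, -2.8, 2.9]
grip_width: 23.9
```

Request:
arm_command --pt "-0.0002 0 0 0" --pt "0 0 0 0"

```text
time: 14.15
tool_pos: [634.2, 83.8, 57.2]
tcp_rot: [-1.572, -0.004, -2.931]
contact_force: [-9.5, -2.0, 4.1]
grip_width: 24.0
```

Request:
arm_command --pt "-0.0006 0 0 0" --pt "0 0 0 0"

```text
time: 14.35
tool_pos: [634.3, 83.8, 57.2]
tcp_rot: [-1.572, -0.006, -2.931]
contact_force: [-10.8, -2.9, 6.2]
grip_width: 23.8
```

Request:
arm_command --pt "-0.0005 0 0 0" --pt "0 0 0 0"

```text
time: 14.55
tool_pos: [634.3, 83.8, 57.2]
tcp_rot: [-1.572, -0.007, -2.931]
contact_force: [-11.4, -3.5, 6.3]
grip_width: 23.9
```

```bash
python3 -c "
from h import *
rep(bot.get_obs())"
```

```text
t 14.55 housing st x 94.6 y 2.1 under-floor 1.2 dyaw deg -0.04 F st -11.9 -1.1 6.3 grip 23.9
```

Request:
arm_command --pt "-0.001 0 0 0" --pt "0 0 0 0"

```text
time: 14.75
tool_pos: [634.5, 83.8, 57.3]
tcp_rot: [-1.572, -0.009, -2.931]
contact_force: [-15.8, -3.8, 10.2]
grip_width: 24.1
```

Request:
arm_command --pt "-0.001 0 0 0" --pt "0 0 0 0"

```text
time: 14.95
tool_pos: [634.6, 83.9, 57.4]
tcp_rot: [-1.572, -0.011, -2.931]
contact_force: [-19.9, -5.6, 12.3]
grip_width: 23.9
```

```bash
python3 -c "
from h import *
rep(bot.get_obs())"
```

```text
t 14.95 housing st x 94.8 y 2.1 under-floor 1.4 dyaw deg -0.05 F st -20.7 -1.3 12.3 grip 23.9
```

Request:
arm_command --pt "0.0005 0 0 0" --pt "0 0 0 0" --pt "0 0 0 0" --pt "0 0 0 0" --pt "0 0 0 0"

```text
time: 15.45
tool_pos: [634.5, 83.8, 57.3]
tcp_rot: [-1.572, -0.01, -2.931]
contact_force: [-17.8, -4.7, 12.0]
grip_width: 23.6
```

```bash
python3 -c "
from h import *
rep(bot.get_obs())"
```

```text
t 15.45 housing st x 94.7 y 2.1 under-floor 1.3 dyaw deg -0.04 F st -18.3 -0.9 12.0 grip 23.6
```

Request:
arm_command --pt "0.001 0 0 0" --pt "0.001 0 0 0" --pt "0.001 0 0 0" --pt "0 0 0 0"

```text
time: 15.85
tool_pos: [634.2, 83.8, 57.1]
tcp_rot: [-1.571, -0.003, -2.931]
contact_force: [-7.4, -1.9, 2.6]
grip_width: 23.6
```

```bash
python3 -c "
from h import *
rep(bot.get_obs())"
```

```text
t 15.85 housing st x 94.4 y 2.1 under-floor 1.1 dyaw deg -0.04 F st -7.6 -0.3 2.6 grip 23.6
```

Request:
arm_command --pt "0.0006 0 0 0" --pt "0 0 0 0"

```text
time: 16.05
tool_pos: [634.1, 83.7, 57.1]
tcp_rot: [-1.571, -0.002, -2.931]
contact_force: [-5.4, -0.7, 1.8]
grip_width: 24.0
```

Request:
arm_command --pt "0 0 0 0" --pt "0 0 0 0" --pt "0 0 0 0" --pt "0 0 0 0" --pt "0 0 0 0" --claw 125

```text
time: 16.55
tool_pos: [635.4, 83.6, 57.4]
tcp_rot: [-1.571, 0.001, -2.932]
contact_force: [1.6, -0.3, -0.3]
grip_width: 46.7
```

```bash
python3 -c "
from h import *
rep(bot.get_obs())"
```

```text
t 16.55 housing st x 95.6 y 1.6 under-floor 1.4 dyaw deg -0.03 F st 1.5 -0.6 -0.3 grip 46.7
```

Free of contact; retreat upward and inspect.

Request:
arm_command --pt "0 -0.01 0 0" --pt "0 -0.03 0 0" --pt "0 -0.045 0 0" --pt "0 -0.045 0 0" --pt "0 -0.03 0 0"

```text
time: 17.05
tool_pos: [636.0, 83.6, 222.0]
tcp_rot: [-1.57, 0.005, -2.931]
contact_force: [-0.1, 0.6, -0.1]
grip_width: 46.8
```

Request:
arm_command --pt "0.03 0 0 0" --pt "0.03 0 0 0" --pt "0 0 0 0" --pt "0 0 0 0" --pt "0 0 0 0"

```text
time: 17.55
tool_pos: [577.5, 71.1, 217.9]
tcp_rot: [-1.57, 0.002, -2.932]
contact_force: [-0.5, 0.5, -0.6]
grip_width: 46.6
```

```bash
python3 - <<'E'
from h import *
o=bot.get_obs();rep(o);p=vision.capture("wrist")
a=cv2.resize(p["img"][0:260,160:490,::-1],None,fx=1.6,fy=1.6)
s=vision.capture("side");b=cv2.resize(s["img"][190:280,180:370,::-1],None,fx=2.78,fy=2.0,interpolation=cv2.INTER_CUBIC)
b=cv2.resize(b,(a.shape[1],180));cv2.imwrite("pics/w5.png",np.vstack([a,b]))
for d in vision.regions_of(p,"housing"):
    q,sc=fit(p,o,d["mask"],[646,85,.21],10)
    if sc>.3:print(q,sc,"station",(q[:2]-org)@ex,(q[:2]-org)@ey)
E
```

```text
t 17.55 housing st x 36.3 y 1.4 under-floor 161.9 dyaw deg -0.03 F st -0.4 0.6 -0.6 grip 46.6
[6.43983e+02 8.51730e+01 1.98000e-01] 0.889 station 92.29410819091487 1.4093300691072628
```

View pics/w5.png

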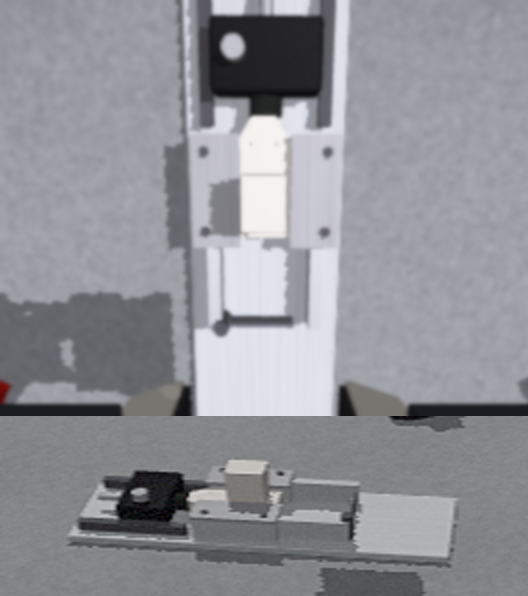

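```bash
python3 -c "
from plant import job
print(job.close_job())"
```

```text
the job is handed in; nothing more can be done
None
```

The square-necked white housing is in the nest and the job is handed in, at about 17.6 s of the 64 s allowed. No verdict was reported.

**What I did:** I gripped the housing by its neck and set it on the apron. I then pushed it through the spring gate and slid it under the roof strips. The plunger's drag (about 5 N) began with the housing at about x 83, and at x 94.6 it stopped against the hard stop.

**Pressing force:** I pressed about 15–20 N at the stop for roughly 0.5–0.8 s. The highest reading along the lane was 20.7 N at the wrist, floor friction included. During the first part of the slide the housing also bore on the lane floor with about 15 N, until I eased it up by 1 mm.

**Last checks:**
- The final pictures show the housing upright, with its nose on the plunger tip.
- The gate is shut behind it, and the gripper is clear about 160 mm above.
- In the last outline fit the housing came out at x 92.3, against 94–95 from the arm. I put the difference down to camera error and the part of the housing hidden by the roof, because the picture shows the nose still touching the tip.
- I did not measure the plunger's position directly; that it is fully in rests on the sharp rise in force at the stop.
- I did not take a last look at all the other things on the bench, but nothing touched them along the way.

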